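# Index the hand-wheel positioner by one station

## Task

Index the welding positioner on the table by one station: with the fingertips push its hand wheel round by the upright handle, clockwise seen from above, through exactly one full turn, so that the handle is back where it started, and then let it be. Only push the handle from behind: do not grip it between the fingers, do not push on the wheel's rim, spokes or hub or on the faceplate and its work, and leave the loose things round about where they are.

Things in the scene. Friction and masses are not known exactly. Their poses are not given: they have to be found in the camera images.
- wheel (a joint): turn of the hand wheel about its vertical axis in rad; reads 0 at the start of every episode, grows clockwise seen from above, one full turn is 6.283. It turns freely without stops in both directions, needs about 0.22 N m (3 to 4 N at the handle), stays where it is left and does not coast. It is geared 8 to 1 to the faceplate.
- wheel_rim: the horizontal cast aluminium hand wheel: rim circle of radius 68 mm made of 15 mm round bar (151 mm over all), three spokes, hub 38 mm across. Origin on the wheel's vertical axis at the underside of the hub, 85 mm above the table top; z up, x points to the handle (it turns with the wheel). The rim's top is 20 mm above the origin and the hub's 24 mm (32 mm with its nut): 105 and 117 mm above the table.
- wheel_handle: the wheel's black upright handle, a fixed round post, standing on the rim at the end of one spoke, 68 mm from the wheel's axis. Origin at its foot (102 mm above the table), z up along the post; 56 mm tall, 18 mm across above its 25 mm foot collar (4 mm high), 23 mm across from 22 to 44 mm up, rounded top.
- handle_top (a point): the middle of the top of the handle, 158 mm above the table; its z axis points up.
- positioner: the fixed base of the positioner, a grey gear housing 110 x 296 x 62 mm high on a plate 130 x 335 x 12 mm. Origin on the table top under the wheel's axis; the housing runs from there along its own -y, where the faceplate is.
- faceplate: round steel faceplate, 104 mm across, on the housing, with a 64 mm brown flanged cap 55 mm tall clamped to it; top of the cap 134 mm above the table. Origin at its underside centre, 165 mm from the wheel's axis along the positioner's -y. It turns 45 degrees for one turn of the wheel.
- pin: loose turned stub pin, 25 mm across, 36 mm long, lying beside the wheel; origin at its underside centre
- bush: loose thick brown bush, 38 mm across, 58 mm long, lying beside the wheel; origin at its underside centre
- tape: loose tape measure, 70 x 82 x 39 mm, beside the wheel; origin at its underside centre
- elbow: loose bent tube, 20 mm thick, 76 mm long, lying beside the positioner; origin at its underside centre

How it is judged (in metres and radians):
On the way, in this order (a step that is already met when the one before it is completed fails the run):
1. the wheel has gone a third of a turn clockwise (value of joint wheel above 2.09 rad).
2. the wheel has gone two thirds of a turn clockwise (value of joint wheel above 4.19 rad).
At the end, for the whole second after the job is handed in: The wheel stands still one full turn clockwise from its start, within 0.2 rad (11 degrees; the handle within 16 mm of where it started), and the four loose things are within 20 mm of where they stood (value of joint wheel between 6.083 and 6.483 rad and velocity of joint wheel between -0.05 and 0.05 rad/s and distance of wheel_handle from where it was at the start of the episode below 0.016 m and not (distance of any of pin, bush, tape, elbow from where it was at the start of the episode above 0.02 m)); the robot touches nothing.
It fails at once if the wheel was turned more than 0.35 rad past one turn, or the wrong way by more than 0.35 rad (value of joint wheel above 6.633 rad or value of joint wheel below -0.35 rad).
It fails at once if the handle was taken between the fingers (grasp point within 10 mm of its axis, below or just above its top) (horizontal distance between the grasp point and handle_top below 0.01 m and z of the grasp point in the frame of handle_top below 0.012 m).
It fails at once if the rim, spokes or hub were pushed with more than 6 N (contact force between any of the fingers, the arm and wheel_rim above 6 N).
It fails at once if the faceplate or its work was pushed with more than 4 N (contact force between any of the fingers, the arm and faceplate above 4 N).
It fails at once if a loose bystander was shifted by more than 20 mm (distance of any of pin, bush, tape, elbow from where it was at the start of the episode above 0.02 m).
It also fails if it takes over 58 s, if anything falls off the work surface, if the arm or the gripper's body presses on something with over 40 N, if the wrist force passes 120 N, or if a joint passes its speed limit or range.

## Robot

A 6-joint arm with a two-finger parallel gripper is mounted at the origin on a cart in front of the work surface, level with it; the furniture and walls round the work are solid. World frame = base frame: x ahead of the robot, y to its left, z up, the work surface at z = 0. Lengths are in mm, angles in rad, forces in N, time in s.
With the tool pointing down it reaches from about 300 to 775 mm from the base axis. Payload 14.6 kg.
Tool frame: the origin (TCP) lies at the very end of the fingers, on their centre line; the grasp point (between the pads) lies 19 mm behind it; y points along the fingers, z is the direction in which the jaws open and shut, and the axes are right-handed (so a half turn about y gives the same grasp; the last joint's range is limited). The gripper opens to 94 mm and grips with 3 to 60 N. Pads are 16 mm wide; open, the fingers measure 119 mm over their backs; the gripper's body (75 mm by 177 mm) begins 78 mm behind the grasp point.
Start: joints at [-1.295, 0.3, 1.521, -0, 1.321, -0.067], TCP at [184.862, -517.992, 205.446] pointing down, gripper open.
Joint ranges: [-3.03, 3.03], [-0.79, 2.21], [0.23, 2.52], [-1.04, 4.18], [0, 3.07], [-2.55, 2.55]. Speed limits (rad/s): [2.22, 2.22, 2.57, 3.14, 3.14, 3.14].

## Interface

Orientations are given as [roll, pitch, yaw] about the fixed x, y, z axes, in that order (R = Rz(yaw) Ry(pitch) Rx(roll)).
In Python, from cell import manip, imaging, ticket gives the robot as it stands.
- The arm moves only by the shell command python3 -m inch 'ROWS' [FORCE]. ROWS is JSON, a list of rows, each a list of 3 entries, a list of its own where there are three numbers: the turn, a rotation vector about the world's x, y, z in degrees, then the shift along the world's x, y, z in m, then the finger opening in m, from 0 to 0.094. In form: [[[wx, wy, wz], [tx, ty, tz], jaw], ...]. A call has exactly 10 rows; each row shifts and turns the commanded pose from where the row before left it; what a row does not reach is not made up. A row lasts 1/12 s, in which the tool goes at most 41.7 mm and 7.16 degrees, less where a joint would pass 70% of its speed; a pose out of reach is approached as far as the arm can. A call with a gripper value outside its range is refused whole. The fingers move at their own pace and stop on an object; FORCE is the grip in N (left out, the last holds). Time passes only in rows, so rows that do not move let the fingers close, or fill a call up. It gives the time, the measured TCP pose, the force and the opening at its end, in the units of the state.
- manip.read_state(): the state, without advancing time (a new reading comes with each control period).
- imaging.camera(name): name is "side" or "top" or "wrist"; returns a dict with "pixels" (400x640x3 uint8, red, green, blue), "depth" (400x640 float32, mm along the optical axis (not along the pixel's ray), 0 where there is no reading), "mtx" (3x3 intrinsics, pixels), "pose" (4x4, takes a point from camera to world coordinates); the wrist camera has in their place "hand_eye" (4x4, takes a point from camera to tool coordinates, whose origin is the TCP and whose axes are the tool frame's). Camera axes: x right, y up, looking along -z (the intrinsics and any distortion apply to the point x, -y, -z); pixel columns grow to the right and rows downward; lengths in mm; the calibration is good to about 2 mm. A picture is of the moment at which its call begins: read the wrist's pose just before it.
- ticket.sign_off(): hands the job in, once; it reports no verdict.
The state is a dict: "clock": time; "joints": joint angles; "qd": joint speeds; "effort": joint torques, N m; "eef_pos": TCP position; "eef_rot": TCP orientation; "wrist_force": force on the tool from outside, world axes, zero at the start; "moment": the same for the moment, N m; "finger_gap": finger opening in mm.
Only numpy, scipy, OpenCV 4.12 (cv2) and the standard library are available. Lean on these libraries where they do the work, as an engineer would, in place of code of your own. Each camera call takes 0.05 s, during which the arm holds its last target. There are 200 camera calls.

## Working session

There is one attempt and no reset: what is moved stays moved. The work goes in short steps, Python scripts to look and compute and a shell command to move; the robot and the scene stay as the last step left them, time stands still between calls to the robot, and variables do not carry over. Pictures are saved under pics/ and viewed, on a budget of 10 in all, crops included, one or two more only if the job needs it, and the job is handed in when it is done.

```bash
mkdir -p pics; ls
python3 - <<'E'
from cell import manip, imaging
import cv2,numpy as np
print(manip.read_state())
for n in("top","side"):
    c=imaging.camera(n); np.savez(f"{n}0.npz",**c)
    cv2.imwrite(f"pics/{n}0.png",c["pixels"][:,:,::-1]); print(n,c["mtx"],c["pose"],[k for k in c])
E
```

```text
pics
{'clock': 0.0, 'joints': array([-1.29462918e+00,  3.00486733e-01,  1.52158127e+00, -6.59860359e-05,
        1.32070914e+00, -6.65996620e-02]), 'qd': array([-0.00052516,  0.00033701, -0.00176415, -0.00051471,  0.00099045,
        0.00066404]), 'effort': array([ 1.08571785e-03, -5.31812489e+01, -3.52735698e+01,  7.09031126e-02,
        2.44477938e-02, -1.05477916e-04]), 'eef_pos': array([ 184.75990865, -517.75477721,  204.87767945]), 'eef_rot': array([-1.57198244e+00,  1.50559687e-05, -2.79880949e+00]), 'wrist_force': array([-0.50040722,  0.00786487,  0.62653422]), 'moment': array([-0.04149099,  0.05717824, -0.03214429]), 'finger_gap': 93.8887081708673}
top [[484.3363273    0.         320.70369645]
 [  0.         484.3363273  203.32516561]
 [  0.           0.           1.        ]] [[-4.18121620e-03  9.95903509e-01 -9.03256199e-02  4.58206199e+02]
 [-9.99982010e-01 -3.77560460e-03  4.66094901e-03 -1.68418052e+02]
 [ 4.30082165e-03  9.03434833e-02  9.95901380e-01  9.97002351e+02]
 [ 0.00000000e+00  0.00000000e+00  0.00000000e+00  1.00000000e+00]] ['pixels', 'depth', 'mtx', 'pose']
side [[467.41194173   0.         319.26950937]
 [  0.         467.41194173 204.03090643]
 [  0.           0.           1.        ]] [[-9.88196644e-01  5.17703418e-02 -1.44177752e-01  3.86029677e+02]
 [-1.51194531e-01 -4.81047768e-01  8.63558486e-01  5.75196656e+02]
 [-2.46496677e-02  8.75164486e-01  4.83197182e-01  5.27992731e+02]
 [ 0.00000000e+00  0.00000000e+00  0.00000000e+00  1.00000000e+00]] ['pixels', 'depth', 'mtx', 'pose']
```

View pics/top0.png

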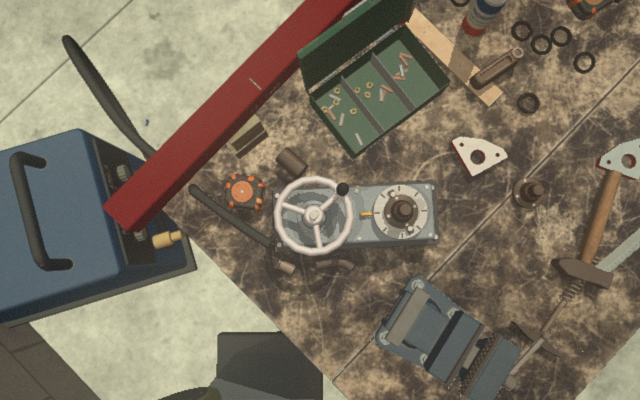

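View pics/side0.png

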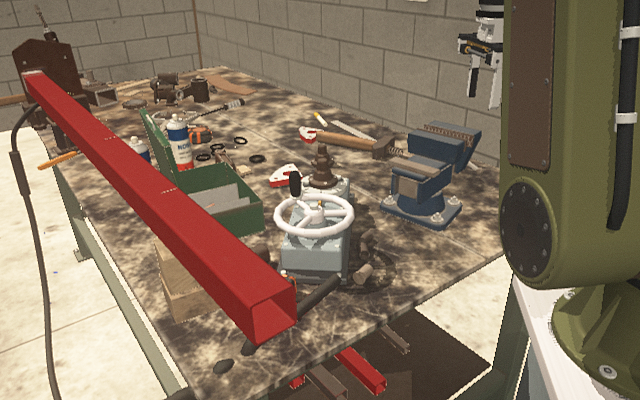

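The top view shows the wheel hub at (313,215), handle top at (343,188) and faceplate at (402,210). The bush is at (292,160), the tape at (243,192), the pin at (286,267) and the elbow at (335,264). The red beam runs up to the left of the wheel. The side view agrees.

```bash
cat > h.py <<'E'
import numpy as np
def world(c,u,v,d):
    m=c["mtx"];P=c["pose"]
    p=np.stack([(u-m[0,2])*d/m[0,0],-(v-m[1,2])*d/m[1,1],-d],-1)
    return p@P[:3,:3].T+P[:3,3]
def atz(c,u,v,z):
    o=c["pose"][:3,3];r=world(c,np.float64(u),np.float64(v),np.float64(1))-o
    return o+r*(z-o[2])/r[2]
def cloud(c):
    v,u=np.mgrid[:400,:640].astype(float)
    W=world(c,u,v,c["depth"].astype(float));return np.where(c["depth"][...,None]>0,W,np.nan)
E
python3 - <<'E'
from h import *
import cv2
from scipy.optimize import least_squares
t=dict(np.load("top0.npz"));s=dict(np.load("side0.npz"))
np.set_printoptions(precision=1,suppress=True)
print("hub",atz(t,313,214,117),"handle",atz(t,343,188,158),"face",atz(t,402,209,134))
W=cloud(t); px=t["pixels"].astype(int)
for n,(u,v) in dict(hub=(313,214),handle=(343,188),cap=(402,209),bush=(292,160),tape=(243,192),pin=(286,267),elbow=(335,264),beam1=(125,213),beam2=(200,140),beam3=(280,60),greenlid=(350,50),greenbox=(375,90)).items(): print(n,W[v,u])
c=atz(t,313,214,117)[:2]
for n,Q in(("top",W),("side",cloud(s))):
    r=np.hypot(Q[...,0]-c[0],Q[...,1]-c[1]);m=(abs(Q[...,2]-101)<6)&(r>50)&(r<95)
    P=Q[m];f=least_squares(lambda q:np.hypot(P[:,0]-q[0],P[:,1]-q[1])-q[2],[*c,68],loss="soft_l1")
    k=(Q[...,2]>130)&(Q[...,2]<165)&(r<100);print(n,len(P),f.x,"handle",np.nanmedian(Q[k],0),np.nanmax(Q[k],0),np.nanmin(Q[k],0))
# height map, 20mm cells
allp=np.concatenate([W.reshape(-1,3),cloud(s).reshape(-1,3)]);allp=allp[~np.isnan(allp[:,0])]
ys=np.arange(60,-380,-20)
print("x\\y",ys)
for x in range(700,240,-20):
    print(x,*["%4d"%(lambda q:q.max() if len(q) else -1)(allp[(abs(allp[:,0]-x)<10)&(abs(allp[:,1]-y)<10),2]) for y in ys])
E
```

```text
hub [ 518.6 -158.4  117. ] handle [ 561.  -211.4  158. ] face [ 525.7 -317.8  134. ]
hub [ 518.5 -158.4  117.8]
handle [ 560.8 -211.3  159.5]
cap [ 525.6 -317.6  135.1]
bush [ 632.7 -115.7   37.5]
tape [568.4 -18.3  38.2]
pin [ 419.3 -103.2   23.4]
elbow [ 424.7 -201.1   21.2]
beam1 [516.8 156.3 184.6]
beam2 [641.2  33.1 183.6]
beam3 [ 781.5 -102.8  183.7]
greenlid [ 830.6 -229.4  108.6]
greenbox [ 788.2 -288.7    1.2]
top 1788 [ 517.  -158.6   66.5] handle [ 559.5 -209.7  154.8] [ 573.1 -199.5  160.1] [ 550.6 -221.   131.1]
side 1290 [ 518.2 -153.5   66.7] handle [ 562.  -203.   144.5] [ 574.3 -196.5  157.2] [ 552.  -215.1  130.4]
x\y [  60   40   20    0  -20  -40  -60  -80 -100 -120 -140 -160 -180 -200
 -220 -240 -260 -280 -300 -320 -340 -360]
700   51  186  187  188  187  186  184    3    3    2    5    3   73   75   14   10    7   49   72   75   71    4
680  186  187  187  188  187  185  123    5    6    5    5    5    5   77   76   11   11   74   75    4    3    3
660  187  187  187  187  184  122    3    5   40   31    6    5    4    3   77   72   76   76    3    4    3    4
6
[... 1578 characters left out ...]
6  127  135  133
360   -1   -1   -1   -1    5    4    3    3    4    4    4    4    5    5    7    4    3    3  124  133  135  132
340   -1   -1   -1   -1   -1    4    5    4    4    4    4    5    4    3    4    4    3    5  131  135  134  124
320   -1   -1   -1   -1   -1   -1    3    5    4    5    4    3    5    6    4    4    4  123  133  133  132  125
300   -1   -1   -1   -1   -1   -1   -1    3    5    5    4    5    4    5    4    5    5  133  134  133  125  124
280   -1   -1   -1   -1   -1   -1   -1   -1    5    4    4    4    4    3    5    4    3   22  133  121  124  170
260 -775   -1   -1   -1   -1  467  466  464   -1    5    4    4    5    5    5    3    3   18   21   19  168  170
```

```bash
python3 -m inch '[[[0,0,1.94],[0.027,0.023,0],0],[[0,0,1.94],[0.027,0.023,0],0],[[0,0,1.94],[0.027,0.023,0],0],[[0,0,1.94],[0.027,0.023,0],0],[[0,0,1.94],[0.027,0.023,0],0],[[0,0,1.94],[0.027,0.023,0],0],[[0,0,1.94],[0.027,0.023,0],0],[[0,0,1.94],[0.027,0.023,0],0],[[0,0,1.94],[0.027,0.023,0],0],[[0,0,1.94],[0.027,0.023,0],0]]' 30; python3 -m inch '[[[0,0,0],[0.026,0.022,0],0],[[0,0,0],[0.026,0.022,0],0],[[0,0,0],[0.026,0.022,0],0],[[0,0,0],[0.026,0.022,0],0],[[0,0,0],[0.024,0.023,0],0],[[0,0,0],[0,0,0],0],[[0,0,0],[0,0,0],0],[[0,0,0],[0,0,0],0],[[0,0,0],[0,0,0],0],[[0,0,0],[0,0,0],0]]'
python3 - <<'E'
from cell import manip,imaging
import cv2
print(manip.read_state()["joints"])
c=imaging.camera("top");cv2.imwrite("pics/top1.png",cv2.resize(c["pixels"][100:300,200:460,::-1],None,fx=3,fy=3))
E
```

```text
clock: 0.93
eef_pos: [455.9, -286.5, 205.3]
eef_rot: [-1.571, -0.0, -2.458]
wrist_force: [0.4, -0.8, 0.2]
finger_gap: 30.6
clock: 1.77
eef_pos: [582.2, -177.9, 205.6]
eef_rot: [-1.571, 0.0, -2.462]
wrist_force: [-0.5, 0.8, 0.6]
finger_gap: 0.5
[-3.56712905e-01  4.31983541e-01  1.34155021e+00 -6.88449934e-05
  1.36794287e+00  5.34116994e-01]
```

View pics/top1.png

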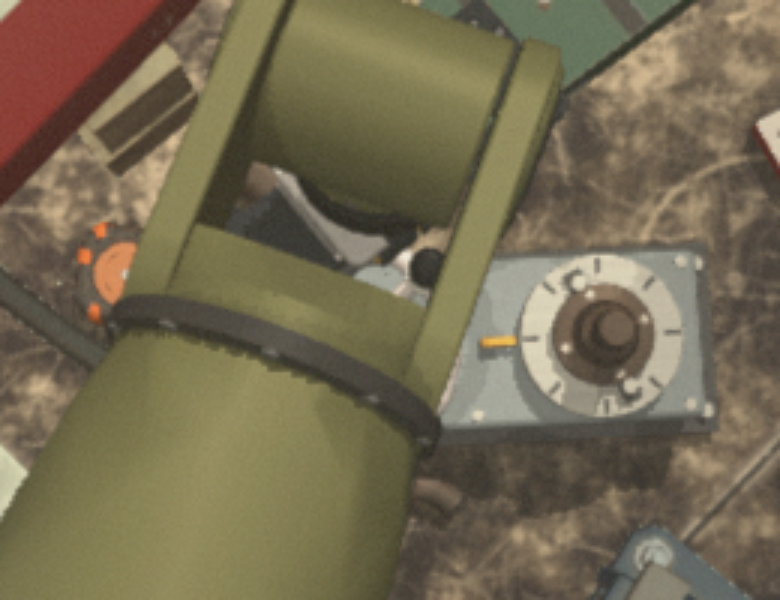

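Handle top is still at full-frame (342,189), beside the arm, so it hasn't moved. I'll descend behind it and work out the arc increments.

```bash
python3 -m inch '[[[0,0,0],[0,0,-0.01],0],[[0,0,0],[0,0,-0.01],0],[[0,0,0],[0,0,-0.01],0],[[0,0,0],[0,0,-0.01],0],[[0,0,0],[0,0,-0.01],0],[[0,0,0],[0,0,-0.01],0],[[0,0,0],[0,0,-0.01],0],[[0,0,0],[0,0,-0.008],0],[[0,0,0],[0,0,-0.005],0],[[0,0,0],[0,0,0],0]]'
python3 - <<'E'
import numpy as np
a=np.radians(np.arange(-16,-397,-10));p=np.c_[518+68*np.cos(a),-158+68*np.sin(a)]
for i in range(1,len(a)): print(round(np.degrees(a[i])),p[i].round(0),(np.diff(p,axis=0)[i-1]/1000).round(4))
E
```

```text
clock: 2.65
eef_pos: [582.5, -176.8, 121.2]
eef_rot: [-1.572, -0.001, -2.46]
wrist_force: [1.0, 0.6, -0.7]
finger_gap: 0.6
-26 [ 579. -188.] [-0.0042 -0.0111]
-36 [ 573. -198.] [-0.0061 -0.0102]
-46 [ 565. -207.] [-0.0078 -0.0089]
-56 [ 556. -214.] [-0.0092 -0.0075]
-66 [ 546. -220.] [-0.0104 -0.0057]
-76 [ 534. -224.] [-0.0112 -0.0039]
-86 [ 523. -226.] [-0.0117 -0.0019]
-96 [ 511. -226.] [-0.0119  0.0002]
-106 [ 499. -223.] [-0.0116  0.0023]
-116 [ 488. -219.] [-0.0111  0.0042]
-126 [ 478. -213.] [-0.0102  0.0061]
-136 [ 469. -205.] [-0.0089  0.0078]
-146 [ 462. -196.] [-0.0075  0.0092]
-156 [ 456. -186.] [-0.0057  0.0104]
-166 [ 452. -174.] [-0.0039  0.0112]
-176 [ 450. -163.] [-0.0019  0.0117]
-186 [ 450. -151.] [0.0002 0.0119]
-196 [ 453. -139.] [0.0023 0.0116]
-206 [ 457. -128.] [0.0042 0.0111]
-216 [ 463. -118.] [0.0061 0.0102]
-226 [ 471. -109.] [0.0078 0.0089]
-236 [ 480. -102.] [0.0092 0.0075]
-246 [490. -96.] [0.0104 0.0057]
-256 [502. -92.] [0.0112 0.0039]
-266 [513. -90.] [0.0117 0.0019]
-276 [525. -90.] [ 0.0119 -0.0002]
-286 [537. -93.] [ 0.0116 -0.0023]
-296 [548. -97.] [ 0.0111 -0.0042]
-306 [ 558. -103.] [ 0.0102 -0.0061]
-316 [ 567. -111.] [ 0.0089 -0.0078]
-326 [ 574. -120.] [ 0.0075 -0.0092]
-336 [ 580. -130.] [ 0.0057 -0.0104]
-346 [ 584. -142.] [ 0.0039 -0.0112]
-356 [ 586. -153.] [ 0.0019 -0.0117]
-366 [ 586. -165.] [-0.0002 -0.0119]
-376 [ 583. -177.] [-0.0023 -0.0116]
-386 [ 579. -188.] [-0.0042 -0.0111]
-396 [ 573. -198.] [-0.0061 -0.0102]
```

```bash
python3 -m inch '[[[0,0,0],[-0.002,-0.0055,0],0],[[0,0,0],[-0.002,-0.0055,0],0],[[0,0,0],[-0.003,-0.005,0],0],[[0,0,0],[-0.003,-0.005,0],0],[[0,0,0],[-0.008,-0.009,0],0],[[0,0,0],[-0.0092,-0.0075,0],0],[[0,0,0],[-0.0104,-0.0057,0],0],[[0,0,0],[-0.0112,-0.0039,0],0],[[0,0,0],[-0.0117,-0.0019,0],0],[[0,0,0],[0,0,0],0]]'
python3 - <<'E'
from cell import manip,imaging
import cv2,numpy as np
print(manip.read_state()["eef_pos"])
c=imaging.camera("top");s=imaging.camera("side")
cv2.imwrite("pics/b.png",np.hstack([cv2.resize(c["pixels"][130:290,240:400,::-1],(400,400)),cv2.resize(s["pixels"][120:280,240:400,::-1],(400,400))]))
E
```

```text
clock: 3.48
eef_pos: [521.0, -226.5, 122.7]
eef_rot: [-1.571, 0.0, -2.461]
wrist_force: [0.3, 0.1, 0.1]
finger_gap: 0.6
[ 520.99833676 -226.53679135  122.74648897]
```

View pics/b.png

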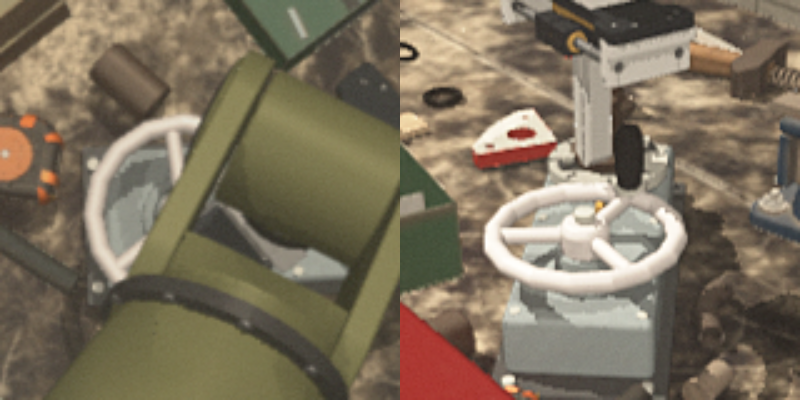

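In the side half, the handle at (628,155) is being driven ahead of the closed fingers at (593,120). The fingertips clear the rim, so I'll carry on round.

```bash
python3 -m inch '[[[0,0,0],[-0.0119,0,0],0],[[0,0,0],[-0.0116,0.0023,0],0],[[0,0,0],[-0.0111,0.0042,0],0],[[0,0,0],[-0.0102,0.0061,0],0],[[0,0,0],[-0.0089,0.0078,0],0],[[0,0,0],[-0.0075,0.0092,0],0],[[0,0,0],[-0.0057,0.0104,0],0],[[0,0,0],[-0.0039,0.0112,0],0],[[0,0,0],[-0.0019,0.0117,0],0],[[0,0,0],[0,0,0],0]]'
python3 - <<'E'
from cell import manip,imaging
import cv2,numpy as np
c=imaging.camera("top");s=imaging.camera("side")
cv2.imwrite("pics/c.png",np.hstack([cv2.resize(c["pixels"][130:290,240:400,::-1],(400,400)),cv2.resize(s["pixels"][120:280,240:400,::-1],(400,400))]))
E
```

```text
clock: 4.42
eef_pos: [449.9, -162.3, 122.8]
eef_rot: [-1.57, 0.0, -2.459]
wrist_force: [-0.6, -0.2, 0.7]
finger_gap: 0.4
```

View pics/c.png

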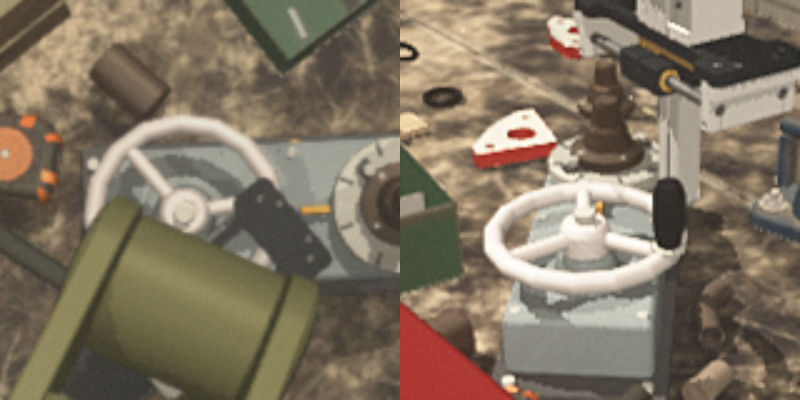

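The handle at (668,215) is still ahead of the fingers and the rim is clear. I'll continue.

```bash
python3 -m inch '[[[0,0,0],[0.0002,0.0119,0],0],[[0,0,0],[0.0023,0.0116,0],0],[[0,0,0],[0.0042,0.0111,0],0],[[0,0,0],[0.0061,0.0102,0],0],[[0,0,0],[0.0078,0.0089,0],0],[[0,0,0],[0.0092,0.0075,0],0],[[0,0,0],[0.0104,0.0057,0],0],[[0,0,0],[0.0112,0.0039,0],0],[[0,0,0],[0.0117,0.0019,0],0],[[0,0,0],[0,0,0],0]]'
python3 - <<'E'
from cell import manip,imaging
import cv2,numpy as np
c=imaging.camera("top");s=imaging.camera("side")
cv2.imwrite("pics/d.png",np.hstack([cv2.resize(c["pixels"][130:290,240:400,::-1],(400,400)),cv2.resize(s["pixels"][120:280,240:400,::-1],(400,400))]))
E
```

```text
clock: 5.35
eef_pos: [514.2, -89.5, 122.1]
eef_rot: [-1.571, 0.0, -2.46]
wrist_force: [-0.0, -0.3, 0.1]
finger_gap: 0.4
```

View pics/d.png

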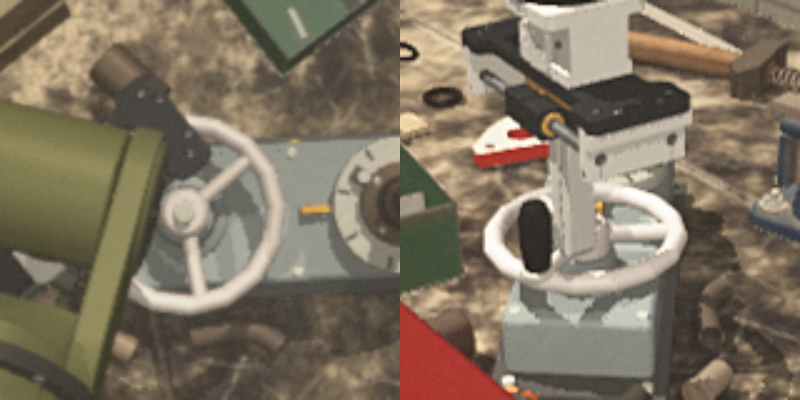

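The handle at (536,235) is still ahead of the fingers, about three quarters of the way round. Next is the arc to -356°.

```bash
python3 -m inch '[[[0,0,0],[0.0119,-0.0002,0],0],[[0,0,0],[0.0116,-0.0023,0],0],[[0,0,0],[0.0111,-0.0042,0],0],[[0,0,0],[0.0102,-0.0061,0],0],[[0,0,0],[0.0089,-0.0078,0],0],[[0,0,0],[0.0075,-0.0092,0],0],[[0,0,0],[0.0057,-0.0104,0],0],[[0,0,0],[0.0039,-0.0112,0],0],[[0,0,0],[0.0019,-0.0117,0],0],[[0,0,0],[0,0,0],0]]'
python3 - <<'E'
from cell import imaging
from h import *
import cv2
o=[]
for n in("top","side"):
    c=imaging.camera(n);o.append(c);Q=cloud(c);r=np.hypot(Q[...,0]-518,Q[...,1]+158)
    k=(Q[...,2]>125)&(Q[...,2]<162)&(r>50)&(r<90)&(c["pixels"].max(-1)<75)
    print(n,k.sum(),np.nanmedian(Q[k],0) if k.any() else "")
cv2.imwrite("pics/e.png",np.hstack([cv2.resize(c["pixels"][a:a+160,240:400,::-1],(400,400)) for c,a in zip(o,(130,120))]))
E
```

```text
clock: 6.28
eef_pos: [585.1, -154.5, 122.1]
eef_rot: [-1.572, -0.0, -2.461]
wrist_force: [-0.4, -0.5, 1.2]
finger_gap: 0.2
top 11 [ 571.00933553 -180.27664182  139.41833986]
side 53 [ 574.38652627 -176.75519347  139.54839384]
```

View pics/e.png

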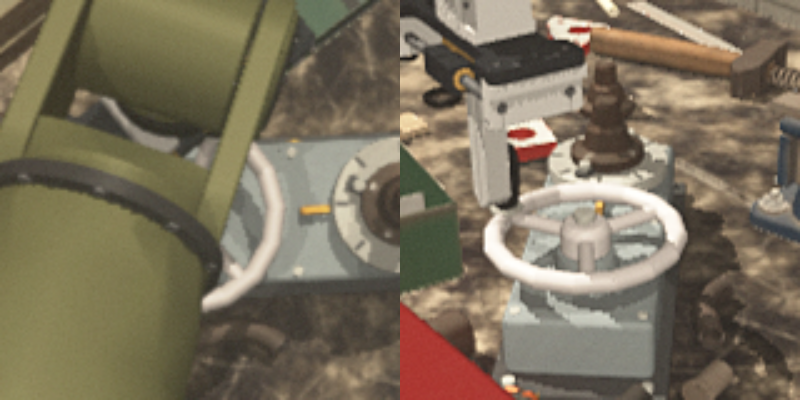

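Handle is still ahead of the fingers at (512,175), with roughly 30° left. I'll finish slowly, back off and rise, then measure.

```bash
python3 -m inch '[[[0,0,0],[0,-0.006,0],0],[[0,0,0],[-0.0002,-0.006,0],0],[[0,0,0],[-0.001,-0.0058,0],0],[[0,0,0],[-0.0013,-0.0058,0],0],[[0,0,0],[-0.002,-0.0056,0],0],[[0,0,0],[-0.0022,-0.0055,0],0],[[0,0,0],[-0.0026,-0.0053,0],0],[[0,0,0],[-0.0005,-0.0009,0],0],[[0,0,0],[0,0,0],0],[[0,0,0],[0,0,0],0]]'
python3 -m inch '[[[0,0,0],[0.003,0.006,0],0],[[0,0,0],[0.004,0.008,0],0],[[0,0,0],[0.004,0.009,0],0],[[0,0,0],[0,0.009,0],0],[[0,0,0],[0,0,0.015],0],[[0,0,0],[0,0,0.02],0],[[0,0,0],[0,0,0.02],0],[[0,0,0],[0,0,0.02],0],[[0,0,0],[0,0,0.02],0],[[0,0,0],[0,0,0],0]]'
python3 - <<'E'
from cell import imaging
from h import *
import cv2
for n in("top","side"):
    z=dict(np.load(n+"0.npz"))
    for c in(z,imaging.camera(n)):
        Q=cloud(c);r=np.hypot(Q[...,0]-518,Q[...,1]+158)
        k=(Q[...,2]>125)&(Q[...,2]<162)&(r>50)&(r<90)&(c["pixels"].max(-1)<75)
        print(n,k.sum(),np.nanmedian(Q[k],0).round(1) if k.any() else "", np.argwhere(k).mean(0).round(1))
E
```

```text
clock: 7.22
eef_pos: [575.5, -194.8, 122.5]
eef_rot: [-1.57, -0.0, -2.461]
wrist_force: [-0.6, -1.0, -0.1]
finger_gap: 0.4
clock: 8.05
eef_pos: [587.9, -161.8, 221.6]
eef_rot: [-1.566, 0.003, -2.459]
wrist_force: [0.2, -0.3, 1.3]
finger_gap: 0.2
top 115 [ 559.5 -209.8  155.9] [188.8 342.2]
top 22 [ 556.3 -218.4  153.1] [190.7 346.8]
side 183 [ 562.1 -202.7  142.2] [180.  294.4]
side 180 [ 560.8 -203.8  142.5] [179.6 295.1]
```

```bash
python3 -m inch '[[[0,0,0],[0,0,0.02],0],[[0,0,0],[-0.028,-0.024,0],0],[[0,0,0],[-0.028,-0.024,0],0],[[0,0,0],[-0.028,-0.024,0],0],[[0,0,0],[-0.028,-0.024,0],0],[[0,0,0],[-0.028,-0.024,0],0],[[0,0,0],[-0.028,-0.024,0],0],[[0,0,0],[-0.028,-0.024,0],0],[[0,0,0],[-0.028,-0.024,0],0],[[0,0,0],[-0.028,-0.024,0],0]]'
python3 -m inch '[[[0,0,0],[-0.028,-0.024,0],0],[[0,0,0],[-0.028,-0.024,0],0],[[0,0,0],[-0.028,-0.024,0],0],[[0,0,0],[-0.028,-0.024,0],0],[[0,0,0],[0,0,0],0],[[0,0,0],[0,0,0],0],[[0,0,0],[0,0,0],0],[[0,0,0],[0,0,0],0],[[0,0,0],[0,0,0],0],[[0,0,0],[0,0,0],0]]'
python3 - <<'E'
from cell import imaging
from h import *
import cv2
z=dict(np.load("top0.npz"));c=imaging.camera("top")
for q in(z,c):
    Q=cloud(q);r=np.hypot(Q[...,0]-518,Q[...,1]+158)
    k=(Q[...,2]>125)&(Q[...,2]<162)&(r>50)&(r<90)&(q["pixels"].max(-1)<75)
    m=np.nanmedian(Q[k],0);print(k.sum(),m.round(1),np.degrees(np.arctan2(m[1]+158,m[0]-518)))
cv2.imwrite("pics/f.png",np.hstack([cv2.resize(q["pixels"][130:290,220:420,::-1],(400,320)) for q in(z,c)]))
E
```

```text
clock: 8.98
eef_pos: [333.1, -378.6, 236.1]
eef_rot: [-1.573, 0.0, -2.46]
wrist_force: [0.8, -0.5, 0.1]
finger_gap: 0.2
clock: 9.82
eef_pos: [223.5, -473.8, 237.4]
eef_rot: [-1.571, 0.0, -2.459]
wrist_force: [0.2, -0.5, -0.4]
finger_gap: 1.0
115 [ 559.5 -209.8  155.9] -51.301904693920825
112 [ 557.7 -211.4  155.4] -53.38375633166775
```

View pics/f.png

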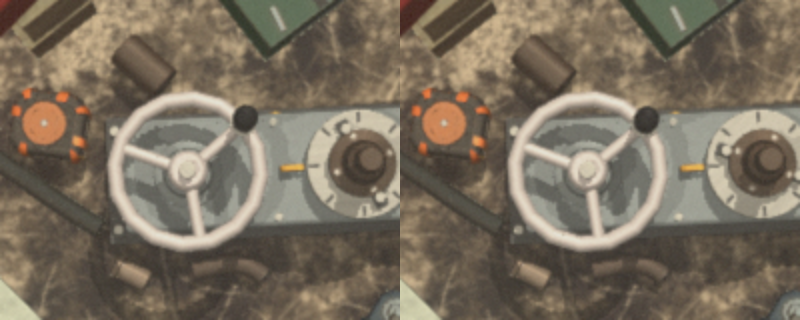

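The handle is back at (646,120), against (245,118) in the before half. It is about 2° past one turn, the faceplate has indexed 45°, and the pin, bush, tape and elbow haven't moved.

```bash
python3 -c "from cell import ticket; print(ticket.sign_off())"
```

```text
the job is handed in; nothing more can be done
None
```

I pushed the handle clockwise through one full turn from behind, with the fingers closed. I then backed off, lifted clear and handed the job in at about 10 s of robot time.

- **Wheel:** the top camera puts the handle about 2° (2.4 mm) past where it started, and the side camera showed 1 to 2 mm. Both are well within the 11° / 16 mm tolerance.
- **Faceplate:** in the before and after pictures it has indexed by about 45°, as one turn should give.
- **Loose things:** the pin, bush, tape and elbow show no visible movement. I compared those by eye, not by measured positions.
- **Forces:** the wrist force stayed at about 1 N at the end of every move. Contact force on the rim was not measured, but the fingertips stayed about 17 mm above it.
- **Disagreement:** one top-camera reading taken while the arm partly hid the handle put it about 9 mm off. With the arm out of the way it agreed with the side camera.

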